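Set the trimming straightedge against a panel and close the hold-down

ROBOT

A 7-joint arm with a two-finger parallel gripper is mounted at the origin on the work surface. World frame = base frame: x ahead of the robot, y to its left, z up, the work surface at z = 0. Lengths are in m, angles in rad, forces in N, time in s.
With the tool pointing down it reaches from about 0.4 to 0.85 m from the base axis. Payload 4.5 kg.
Tool frame: the origin (TCP) lies midway between the tips of the shut fingers; the grasp point (between the pads) lies 19 mm behind it; z points along the fingers, y is the line along which they close (so a half turn about z gives the same grasp; the last joint's range is limited). The gripper opens to 88 mm and grips with 3 to 60 N. Pads are 18 mm wide; open, the fingers measure 123 mm over their backs; the gripper's body (75 mm by 187 mm) begins 45 mm behind the grasp point.
Start: joints at [-1.107, 0.689, -0.195, 1.565, 0.157, 0.902, -0.215], TCP at [0.26, 0.568, 0.239] pointing down, gripper open.
Joint ranges: [-3.01, 3.01], [-0.46, 2.08], [-1.47, 1.51], [0.13, 2.56], [-1, 4.14], [0.04, 2.09], [-2.66, 2.66]. Speed limits (rad/s): [2.57, 2.57, 3.14, 3.14, 3.14, 3.14, 3.14].

INTERFACE

Orientations are given as a unit quaternion [x, y, z, w].
In Python, from plant import r gives the robot as it stands.
- The arm moves only by the tool carry_out, never from a script. Its argument "plan" is a list of rows, each an object with "rot": the turn, a rotation vector about the tool's x, y, z in rad, a list of three; "xyz": the shift along the tool's x, y, z in m, a list of three; "grip": the closure in counts, from 0 (fully open) to 255 (shut). In form: [{"rot": [wx, wy, wz], "xyz": [dx, dy, dz], "grip": grip}, ...]. A call has 1 to 8 rows; each row is the pose to reach, as a shift and turn from the pose commanded when the call began, along the tool's axes at that moment; what a row does not reach only later rows make up. A row lasts 1/12 s, in which the tool goes at most 41.7 mm and 7.16 degrees, less where a joint would pass 70% of its speed; a pose out of reach is approached as far as the arm can. A call with a gripper value outside its range is refused whole. The fingers move at their own pace and stop on an object; "squeeze" is the grip in N (left out, the last holds). Time passes only in rows, so rows that repeat a pose let the fingers close. It gives the time, the measured TCP pose, the force, the opening and the grip force at its end, in the units of the state.
- r.get_state(): the state, without advancing time (a new reading comes with each control period).
- r.snapshot(name): name is "scene" or "top" or "wrist"; returns the picture (480x640x3 uint8, red, green, blue); there is no depth.
- r.camera_params(name): a dict with "fx", "fy", "cx", "cy" (pixels), "position" and "attitude" of the camera in the world; the wrist camera has in their place "hand_eye" (4x4, takes a point from camera to tool coordinates, whose origin is the TCP and whose axes are the flange's). Camera axes: x right, y down, z forward; pixel columns grow to the right and rows downward; lengths in m; the calibration is good to about 2 mm. A picture is of the moment at which its call begins: read the wrist's pose just before it. camera_params takes no time and is no camera call.
- r.finish_job(): hands the job in; it is judged then, once.
The state is a dict: "clock": time; "q": joint angles; "qd": joint speeds; "joint_torque": joint torques, N m; "tool_pos": TCP position; "eef_rot": TCP orientation; "contact_force": force on the tool from outside, world axes, zero at the start; "moment": the same for the moment, N m; "opening": opening from 0.0 (shut) to 1.0 (fully open); "finger_force": force on a finger pad.
Only numpy, scipy, OpenCV 4.12 (cv2) and the standard library are available. Lean on these libraries where they do the work, as an engineer would, in place of code of your own. Each camera call takes 0.05 s, during which the arm holds its last target. There are 200 camera calls.

TASK

Slide the loose aluminium straightedge over the table, without lifting it, until its long side lies flush along the whole free edge of the grey composite panel and its end butts against the steel end stop. Be gentle: the panel is held only by friction and must not be shoved out of its place. Once the straightedge is fully home, swing the hinged hold-down arm over so that its rubber foot rests on it; leave the tape measure, tablet and carton alone.

Things in the scene. Friction and masses are not known exactly. Their poses are not given: they have to be found in the camera images.
- bar_mid (a point): the straightedge: a loose plain aluminium bar with fine tick marks, 160 mm long, 32 mm wide, 16 mm high, about 0.2 kg, lying flat on the table. The point is its centre, half-way up (8 mm above its underside); x runs along its length, y across its width, z up. Either long side and either end may be used. A few newtons slide it.
- panel_edge (a point): point on the free edge of the grey composite panel (168 x 100 x 16 mm, lying 4 mm above the table), half-way up the edge. x runs along the edge towards the end stop, y level into the panel, z up. Edge from x = -90 to +78 mm; free table at negative y. The panel can slide along y: only friction holds it, it shifts when pushed with about 11 N and does not spring back.
- stop_face (a point): point 14 mm above the table on the flat face of the steel end stop (30 x 85 x 28 mm high, fixed). Axes as panel_edge, to which the face is square; it looks along -x and reaches 29 mm towards -y and 56 mm towards +y of the point. When home, the straightedge's centre is 80 mm from this face and 16 mm in front of the panel edge.
- clamp_pivot (a point): hinge axis of the hold-down arm, 45 mm above the table behind the panel; the axis is parallel to the panel edge. Axes as panel_edge. Two lugs 8 mm thick, 40 mm clear between them, stand either side of the arm there, 58 mm high.
- clamp_tip (a point): point on the outer face of the hold-down arm (on top when closed), over its rubber foot, 134 mm along the arm from the hinge. The arm is a flat steel bar 26 mm wide, 14 mm thick, centred on the hinge axis in its thickness, ending 145 mm from it; the foot is 20 mm across and stands 22 mm out of the other face.
- clamp (a joint): hold-down arm angle, rad: 0 = closed, arm level, reaching from the hinge over the panel towards -y with its rubber foot on the 16 mm high straightedge; about 1.57 = upright; more = leaning back, away from the straightedge. The hinge is stiff (about 0.25 N m): the arm stays where it is left; no latch.
- tape_mid (a point): bystander: yellow tape measure, 68 x 36 x 62 mm, centre; leave alone
- tablet_mid (a point): bystander: black tablet lying flat, 150 x 75 x 10 mm, centre; leave alone
- carton_mid (a point): bystander: closed cardboard carton, 120 x 90 x 60 mm, centre; leave alone
Mind the look-alikes: they are no part of the job. Of the things shaped like the part that bears bar_mid, the aluminium one is meant.

How it is judged:
By the outcome, as a careful person would: the job done as asked, in the order asked, and still so for the second after the job is handed in, with the robot touching nothing.
It also fails if it takes over 72 s, if anything falls off the work surface, if the arm or the gripper's body presses on something with over 40 N, if the wrist force passes 120 N, or if a joint passes its speed limit or range.

## Working session

There is one attempt and no reset: what is moved stays moved. The work goes in short steps, Python scripts to look and compute and a tool call to move; the robot and the scene stay as the last step left them, time stands still between calls to the robot, and variables do not carry over. Pictures are saved under pics/ and viewed, at most 13 in all, crops included, and the job is handed in when it is done.

Besides the shell and the picture viewer there is one more tool, called after ">>>" as name([rows], argument=value, ...), one row to a line, values as JSON. carry_out: Moves the arm, as the interface text tells. Its arguments: {"type":"object","properties":{"plan":{"type":"array"},"squeeze":{"type":"number"}},"required":["plan"]}

```bash
mkdir -p pics
python3 - <<'E'
from plant import r
import cv2
for n in("top","scene"):
    im=r.snapshot(n); cv2.imwrite(f"pics/{n}0.png",im[:,:,::-1]); print(n,r.camera_params(n))
print(r.get_state())
E
```

```text
top {'fx': 505.5101633474024, 'fy': 505.5101633474024, 'cx': 321.2726077425526, 'cy': 239.1337886337025, 'position': array([0.31443237, 0.02454288, 1.04916441]), 'attitude': array([ 0.7046784 , -0.70360271,  0.07095719, -0.05776377])}
scene {'fx': 511.1536548993946, 'fy': 511.1536548993946, 'cx': 311.3074933948147, 'cy': 244.7481965235656, 'position': array([ 1.28267805, -0.39863459,  0.73763841]), 'attitude': array([ 0.77229235,  0.46193229, -0.22938504, -0.37089836])}
{'clock': 0.1, 'q': array([-1.10720992,  0.68989677, -0.19451086,  1.56622707,  0.15732287,
        0.90248226, -0.21511656]), 'qd': array([ 6.61654830e-05,  4.92939652e-04,  1.41667846e-04, -2.02801951e-03,
        2.72532077e-04, -2.79547120e-04, -7.51546035e-04]), 'joint_torque': array([-3.73547547e-03, -5.28495026e+01, -1.27165820e+00, -1.53836989e+01,
       -5.25498635e-02,  1.97631416e-03,  4.80401673e-05]), 'tool_pos': array([0.26023969, 0.56763209, 0.23799553]), 'eef_rot': array([ 2.13211156e-01,  9.77005807e-01, -8.03865384e-04, -1.04136939e-04]), 'contact_force': array([-0.53154621, -0.43689712, -0.78715866]), 'moment': array([ 0.07330536,  0.01527919, -0.00965203]), 'finger_force': 0.0, 'opening': 0.9980189689374521}
```

View pics/top0.png

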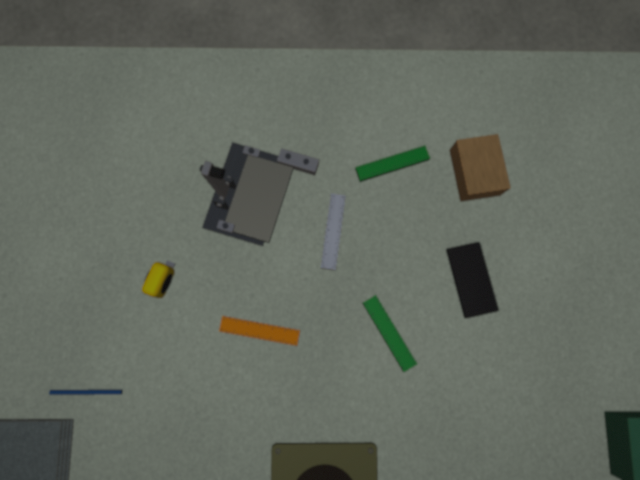

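View pics/scene0.png

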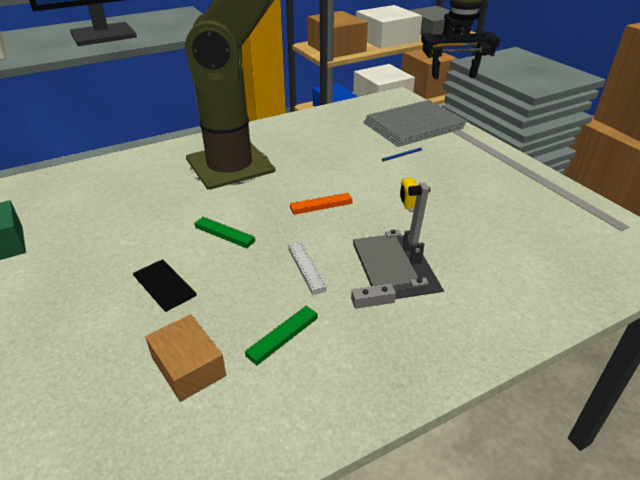

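The top picture shows the aluminium bar at (333,232), the panel's free edge from (293,170) to (268,242), the stop at (299,161), and the clamp arm, leaning back, at (212,175). Bar-shaped candidates are green (392,163), green (389,333), orange (260,331) and light grey with ticks (333,232). The light grey one is aluminium, so it fits; I'll confirm it in an enlarged crop.

```bash
cat > h.py <<'E'
from plant import r
import numpy as np, cv2
from scipy.spatial.transform import Rotation as R
def cam(n):
    p=r.camera_params(n)
    if n=="wrist":
        s=r.get_state(); T=np.eye(4); T[:3,:3]=R.from_quat(s["eef_rot"]).as_matrix(); T[:3,3]=s["tool_pos"]
        T=T@np.array(p["hand_eye"]); return p,T[:3,:3],T[:3,3]
    return p,R.from_quat(p["attitude"]).as_matrix(),np.array(p["position"])
def ray(c,uv,z):
    p,M,o=c; uv=np.atleast_2d(uv).astype(float)
    d=np.c_[(uv[:,0]-p["cx"])/p["fx"],(uv[:,1]-p["cy"])/p["fy"],np.ones(len(uv))]@M.T
    return o+d*((z-o[2])/d[:,2])[:,None]
def proj(c,X):
    p,M,o=c; q=(np.atleast_2d(X)-o)@M
    return np.c_[q[:,0]/q[:,2]*p["fx"]+p["cx"],q[:,1]/q[:,2]*p["fy"]+p["cy"]]
E
python3 - <<'E'
from h import *
np.set_printoptions(precision=4,suppress=True)
c=cam("top"); im=cv2.imread("pics/top0.png")
roi=im[180:285,312:355].astype(int)
# aluminium: brighter and blue>=green relative to table
m=((roi[:,:,0]-roi[:,:,1]>-2)).astype(np.uint8)
n,l,s,_=cv2.connectedComponentsWithStats(m); k=1+s[1:,4].argmax(); print(s[k])
ys,xs=np.where(l==k); rc=cv2.minAreaRect(np.c_[xs+312,ys+180].astype(np.float32)); print(rc)
b=ray(c,cv2.boxPoints(rc),0.014); print(b, b.mean(0), np.linalg.norm(b[0]-b[1]),np.linalg.norm(b[1]-b[2]))
print("edge rough",ray(c,[(293,170),(268,242)],0.02))
print("stop",ray(c,[(280,152),(319,160),(316,173)],0.028))
a=cv2.resize(im[130:280,190:370],None,fx=4,fy=4,interpolation=cv2.INTER_CUBIC); cv2.imwrite("pics/crop0.png",a[:600,:720])
E
```

```text
[   9   13   25   77 1154]
((332.720947265625, 231.16497802734375), (15.561261177062988, 75.71719360351562), 7.696051120758057)
[[ 0.4455  0.0079  0.014 ]
 [ 0.6056 -0.0136  0.014 ]
 [ 0.6012 -0.0462  0.014 ]
 [ 0.4413 -0.0239  0.014 ]] [ 0.5234 -0.019   0.014 ] 0.16151423940457685 0.03297247408513929
edge rough [[0.6531 0.0652 0.02  ]
 [0.4978 0.1152 0.02  ]]
stop [[0.6901 0.0928 0.028 ]
 [0.6729 0.0102 0.028 ]
 [0.6442 0.0165 0.028 ]]
```

View pics/crop0.png

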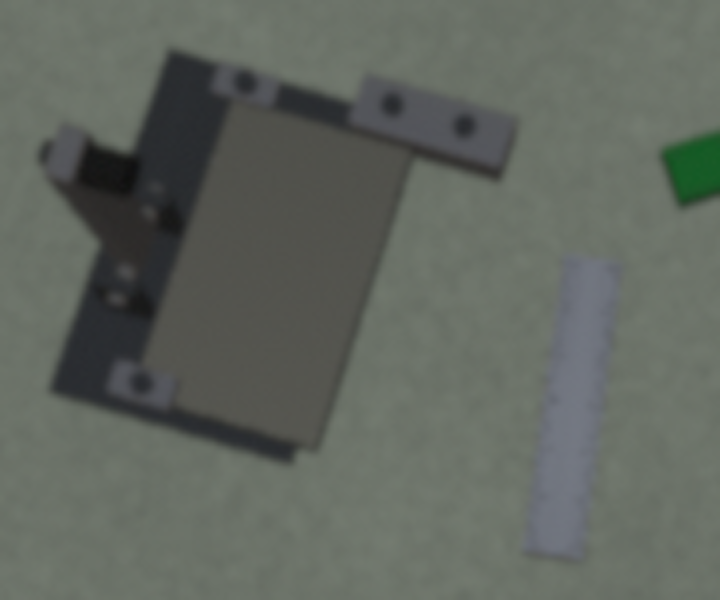

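The crop confirms a light grey bar with tick marks at (572,405), measuring 161 x 33 mm by my code, so it is the aluminium one. Next I move above it and look with the wrist camera.

```bash
cat >> h.py <<'E'
def goto(X,yaw):
    """shift in tool axes and turn to bring TCP to X, tool down, tool y at heading yaw (deg, mod 180)"""
    s=r.get_state(); M=R.from_quat(s["eef_rot"]).as_matrix()
    d=M.T@(np.array(X)-s["tool_pos"])
    y=np.array([np.cos(np.radians(yaw)),np.sin(np.radians(yaw)),0]); z=np.array([0,0,-1.])
    G=np.c_[np.cross(y,z),y,z]; a=R.from_matrix(M.T@G).as_rotvec()
    print("xyz",d.round(4),"rot",a.round(4),"t",round(s["clock"],2))
E
python3 -c "
from h import *
goto([.55,.03,.28],72); print(r.camera_params('wrist'))"
```

```text
xyz [-0.4874 -0.3681 -0.0413] rot [-0.0016  0.     -0.1156] t 0.1
{'fx': 373.93501257881405, 'fy': 373.93501257881405, 'cx': 317.5051804398117, 'cy': 241.74734383172475, 'hand_eye': array([[-3.84433372e-04, -9.50497125e-01, -3.10733114e-01,
         8.24075374e-02],
       [ 9.99999606e-01, -6.14166289e-04,  6.41483199e-04,
         8.22136131e-04],
       [-8.00569739e-04, -3.10732744e-01,  9.50496986e-01,
        -1.45750374e-01],
       [ 0.00000000e+00,  0.00000000e+00,  0.00000000e+00,
         1.00000000e+00]])}
```

>>> carry_out([
  {"rot": [0,0,-0.115],"xyz": [-0.487,-0.368,-0.041],"grip": 0},
  {"rot": [0,0,-0.115],"xyz": [-0.487,-0.368,-0.041],"grip": 0},
  {"rot": [0,0,-0.115],"xyz": [-0.487,-0.368,-0.041],"grip": 0},
  {"rot": [0,0,-0.115],"xyz": [-0.487,-0.368,-0.041],"grip": 0},
  {"rot": [0,0,-0.115],"xyz": [-0.487,-0.368,-0.041],"grip": 0},
  {"rot": [0,0,-0.115],"xyz": [-0.487,-0.368,-0.041],"grip": 0},
  {"rot": [0,0,-0.115],"xyz": [-0.487,-0.368,-0.041],"grip": 0},
  {"rot": [0,0,-0.115],"xyz": [-0.487,-0.368,-0.041],"grip": 0},
])

```text
clock: 0.77
tool_pos: [0.4185, 0.2733, 0.261]
eef_rot: [0.157, 0.988, -0.0, -0.0]
contact_force: [0.4, 0.5, -0.4]
opening: 0.995
finger_force: 0.0
```

```bash
python3 -c "
from h import *
goto([.55,.03,.28],72)"
```

```text
xyz [-0.2003 -0.1907 -0.0189] rot [-0.0005 -0.0002 -0.0004] t 0.77
```

>>> carry_out([
  {"rot": [0,0,0],"xyz": [-0.19,-0.18,-0.019],"grip": 0},
  {"rot": [0,0,0],"xyz": [-0.19,-0.18,-0.019],"grip": 0},
  {"rot": [0,0,0],"xyz": [-0.19,-0.18,-0.019],"grip": 0},
  {"rot": [0,0,0],"xyz": [-0.19,-0.18,-0.019],"grip": 0},
  {"rot": [0,0,0],"xyz": [-0.19,-0.18,-0.019],"grip": 0},
  {"rot": [0,0,0],"xyz": [-0.19,-0.18,-0.019],"grip": 0},
  {"rot": [0,0,0],"xyz": [-0.19,-0.18,-0.019],"grip": 0},
  {"rot": [0,0,0],"xyz": [-0.19,-0.18,-0.019],"grip": 0},
])

```text
clock: 1.43
tool_pos: [0.5446, 0.0401, 0.2797]
eef_rot: [0.161, 0.987, -0.001, 0.0]
contact_force: [0.0, 0.4, -0.8]
opening: 0.999
finger_force: 0.0
```

>>> carry_out([
  {"rot": [0,0,0],"xyz": [0,0,0],"grip": 0},
  {"rot": [0,0,0],"xyz": [0,0,0],"grip": 0},
  {"rot": [0,0,0],"xyz": [0,0,0],"grip": 0},
])

```text
clock: 1.68
tool_pos: [0.5421, 0.0478, 0.28]
eef_rot: [0.155, 0.988, 0.0, -0.001]
contact_force: [-0.3, -0.3, -0.4]
opening: 0.997
finger_force: 0.0
```

Run:
```python
from h import *
np.set_printoptions(precision=4,suppress=True)
c=cam("wrist"); im=r.snapshot("wrist")[:,:,::-1]; cv2.imwrite("pics/w1.png",im); np.savez("w1.npz",M=c[1],o=c[2])
print(r.get_state()["tool_pos"])
```

```text
[0.5422 0.0476 0.28  ]
```

View pics/w1.png

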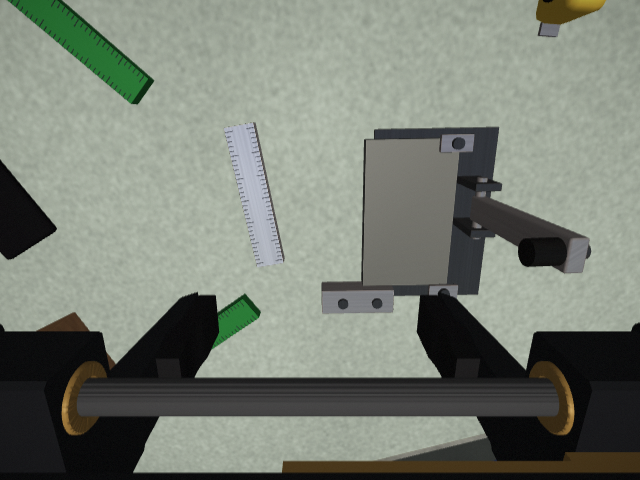

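The wrist view shows the bar from (225,122) to (283,266), the panel's free edge along columns 362–365 over rows 138–285, and the stop at (321–394, 282–313). The clamp arm leans back, with its tip at (578,253).

```bash
cat >> h.py <<'E'
def edges(im,c):
    """bar box centre/heading, panel edge pts (z .02), stop top front edge (z .028) from wrist image 1-like view"""
    I=im.astype(int)
    g=cv2.GaussianBlur(im,(3,3),0).astype(int); 
    return g
E
python3 - <<'E'
from h import *
np.set_printoptions(precision=4,suppress=True)
f=np.load("w1.npz"); c=(r.camera_params("wrist"),f["M"],f["o"]); im=cv2.imread("pics/w1.png"); I=im.astype(int)
m=(I[:,:,0]-I[:,:,1]>3)&(I.sum(2)>350); m=m.astype(np.uint8); m[:,300:]=0; m[300:]=0
m=cv2.morphologyEx(m,cv2.MORPH_CLOSE,np.ones((5,5)))
ct=max(cv2.findContours(m,0,1)[0],key=cv2.contourArea)
W=ray(c,ct[:,0],0.016)
rc=cv2.minAreaRect((W[:,:2]*1000).astype(np.float32)); print("bar mm",rc)
# panel edge: per-row strongest dark transition
g=cv2.GaussianBlur(im,(3,3),0).astype(int).sum(2)
print(g[200,352:375],I[200,358:372].tolist())
print(g[275:320,350], )
P=[]
for v in range(150,275,5):
    d=np.diff(g[v,350:380]); P.append((350+d.argmax()+.5,v))   # dark side -> top rise
    
P=np.array(P); print(P[::4]); X=ray(c,P,.02); vx,vy,x0,y0=cv2.fitLine((X[:,:2]*1000).astype(np.float32),cv2.DIST_HUBER,0,.01,.01).ravel(); print("edge",np.degrees(np.arctan2(vy,vx)),x0,y0)
S=[]
for u in range(328,388,4):
    d=np.diff(g[278:300,u]); S.append((u,278+d.argmax()+.5, 278+d.argmin()+.5))
S=np.array(S); print(S[::4])
X=ray(c,S[:,:2],.028); vx,vy,x0,y0=cv2.fitLine((X[:,:2]*1000).astype(np.float32),cv2.DIST_HUBER,0,.01,.01).ravel(); print("stop",np.degrees(np.arctan2(vy,vx)),x0,y0)
X=ray(c,S[:8,[0,2]],.0); print("stop base",X[::3]*1000)
print("panel far corners",ray(c,[(365,138),(362,285)],.02)*1000)
E
```

```text
bar mm ((522.2026977539062, -17.407665252685547), (31.06454086303711, 158.78221130371094), 82.05419158935547)
[498 505 511 514 510 506 505 505 502 473 350 192 197 311 360 358 358 357
 357 357 358 357 356] [[162, 176, 167], [163, 176, 168], [162, 175, 166], [158, 173, 163], [128, 139, 132], [36, 37, 37], [51, 55, 54], [116, 123, 124], [114, 121, 121], [114, 122, 123], [114, 121, 122], [114, 121, 122], [114, 121, 123], [114, 121, 122]]
[503 497 491 494 502 467 352 236 188 182 184 186 185 185 210 278 351 383
 383 379 379 380 380 380 381 383 385 382 383 386 385 382 385 386 386 384
 378 398 453 494 505 507 507 502 495]
[[365.5 150. ]
 [365.5 170. ]
 [364.5 190. ]
 [364.5 210. ]
 [363.5 230. ]
 [363.5 250. ]
 [362.5 270. ]]
edge -16.926249 561.75244 97.350914
[[328.  290.5 281.5]
 [344.  290.5 281.5]
 [360.  289.5 280.5]
 [376.  289.5 297.5]]
stop 73.58978 657.19635 57.082985
stop base [[649.7529  28.4288   0.    ]
 [654.3238  42.5986   0.    ]
 [657.5978  57.147    0.    ]]
panel far corners [[496.6846 116.2006  20.    ]
 [657.7358  67.5952  20.    ]]
```

```bash
python3 -c "
from h import *
goto([.508,-.0635,.12],-16.7); print(r.get_state()['q'])"
```

```text
xyz [-0.0016 -0.1163  0.1599] rot [-2.0000e-04 -1.2000e-03  1.5512e+00] t 1.73
[ 0.00805991  0.53789712 -0.28889064  1.7551434   0.18976191  0.87636458
  0.89547956]
```

>>> carry_out([
  {"rot": [0,0,-0.12],"xyz": [0,-0.04,0.04],"grip": 0},
  {"rot": [0,0,-0.24],"xyz": [0,-0.08,0.08],"grip": 0},
  {"rot": [0,0,-0.36],"xyz": [-0.002,-0.116,0.1],"grip": 0},
  {"rot": [0,0,-0.48],"xyz": [-0.002,-0.116,0.1],"grip": 0},
  {"rot": [0,0,-0.6],"xyz": [-0.002,-0.116,0.1],"grip": 0},
  {"rot": [0,0,-0.72],"xyz": [-0.002,-0.116,0.1],"grip": 0},
  {"rot": [0,0,-0.84],"xyz": [-0.002,-0.116,0.1],"grip": 0},
  {"rot": [0,0,-0.96],"xyz": [-0.002,-0.116,0.1],"grip": 0},
])

```text
clock: 2.4
tool_pos: [0.5089, -0.0643, 0.1801]
eef_rot: [-0.321, 0.947, 0.0, 0.0]
contact_force: [-0.3, 0.3, 1.5]
opening: 0.994
finger_force: 0.0
```

>>> carry_out([
  {"rot": [0,0,-0.12],"xyz": [0,0,0],"grip": 0},
  {"rot": [0,0,-0.24],"xyz": [0,0,0],"grip": 0},
  {"rot": [0,0,-0.36],"xyz": [0,0,0],"grip": 0},
  {"rot": [0,0,-0.48],"xyz": [0,0,0],"grip": 0},
  {"rot": [0,0,-0.63],"xyz": [0,0,0],"grip": 0},
  {"rot": [0,0,-0.63],"xyz": [0,0,0],"grip": 0},
  {"rot": [0,0,-0.63],"xyz": [0,0,0],"grip": 0},
  {"rot": [0,0,-0.63],"xyz": [0,0,0],"grip": 0},
])

```text
clock: 3.07
tool_pos: [0.509, -0.0649, 0.1801]
eef_rot: [-0.595, 0.804, 0.0, 0.0]
contact_force: [0.3, -0.0, 0.3]
opening: 0.998
finger_force: 0.0
```

```bash
python3 -c "
from h import *
goto([.508,-.0635,.006],163.3); s=r.get_state();print(s['q'],s['tool_pos'])"
```

```text
xyz [-0.001   0.0014  0.1741] rot [ 0.      0.0003 -0.0059] t 3.07
[ 0.45571015  0.7107515  -0.69398365  1.94509569  0.67405419  0.73173042
  2.20107522] [ 0.50899284 -0.06491404  0.18011362]
```

>>> carry_out([
  {"rot": [0,0,0],"xyz": [-0.001,0.001,0.04],"grip": 0},
  {"rot": [0,0,0],"xyz": [-0.001,0.001,0.08],"grip": 0},
  {"rot": [0,0,0],"xyz": [-0.001,0.001,0.12],"grip": 0},
  {"rot": [0,0,0],"xyz": [-0.001,0.001,0.15],"grip": 0},
  {"rot": [0,0,0],"xyz": [-0.001,0.001,0.165],"grip": 0},
  {"rot": [0,0,0],"xyz": [-0.001,0.001,0.174],"grip": 0},
  {"rot": [0,0,0],"xyz": [-0.001,0.001,0.174],"grip": 0},
])

```text
clock: 3.65
tool_pos: [0.5077, -0.0638, 0.0047]
eef_rot: [-0.595, 0.804, 0.0, -0.001]
contact_force: [0.3, 0.2, 0.3]
opening: 0.999
finger_force: 0.0
```

```bash
cat >> h.py <<'E'
th=np.radians(-16.7); e=np.array([np.cos(th),np.sin(th)]); n=np.array([-np.sin(th),np.cos(th)])
def en():
    s=r.get_state(); p=s["tool_pos"]; f=s["contact_force"]
    print("e,n,z mm",(np.array([p[:2]@e,p[:2]@n,p[2]])*1000).round(1),"F e,n,z",np.round([f[:2]@e,f[:2]@n,f[2]],2),"t",round(s["clock"],2),"yaw",R.from_quat(s["eef_rot"]).as_matrix()[:,1].round(3), "q7",s["q"][6].round(2))
E
python3 -c "
from h import *
en(); goto([.508+.287*.075,-.0635+.958*.075,.006],163.3)"
```

```text
e,n,z mm [504.6  84.8   4.7] F e,n,z [0.19 0.25 0.32] t 3.65 yaw [-0.957  0.291  0.002] q7 1.86
xyz [-0.0753  0.0002 -0.0013] rot [ 0.0019 -0.001  -0.0042] t 3.65
```

>>> carry_out([
  {"rot": [0,0,0],"xyz": [-0.008,0,-0.001],"grip": 0},
  {"rot": [0,0,0],"xyz": [-0.016,0,-0.001],"grip": 0},
  {"rot": [0,0,0],"xyz": [-0.023,0,-0.001],"grip": 0},
  {"rot": [0,0,0],"xyz": [-0.03,0,-0.001],"grip": 0},
  {"rot": [0,0,0],"xyz": [-0.037,0,-0.001],"grip": 0},
  {"rot": [0,0,0],"xyz": [-0.044,0,-0.001],"grip": 0},
  {"rot": [0,0,0],"xyz": [-0.051,0,-0.001],"grip": 0},
  {"rot": [0,0,0],"xyz": [-0.058,0,-0.001],"grip": 0},
])

```text
clock: 4.32
tool_pos: [0.5255, -0.0085, 0.0072]
eef_rot: [-0.595, 0.804, -0.0, -0.0]
contact_force: [-1.1, -1.9, 1.4]
opening: 0.999
finger_force: 1.1
```

Run:
```python
from h import *
en()
im=r.snapshot("top")[:,:,::-1]; c=cam("top")
cv2.imwrite("pics/t2.png",cv2.resize(im[130:280,190:370],None,fx=4,fy=4,interpolation=cv2.INTER_CUBIC))
```

```text
e,n,z mm [505.7 142.9   7.2] F e,n,z [-0.48 -2.13  1.42] t 4.32 yaw [-0.957  0.292 -0.   ] q7 1.81
```

View pics/t2.png

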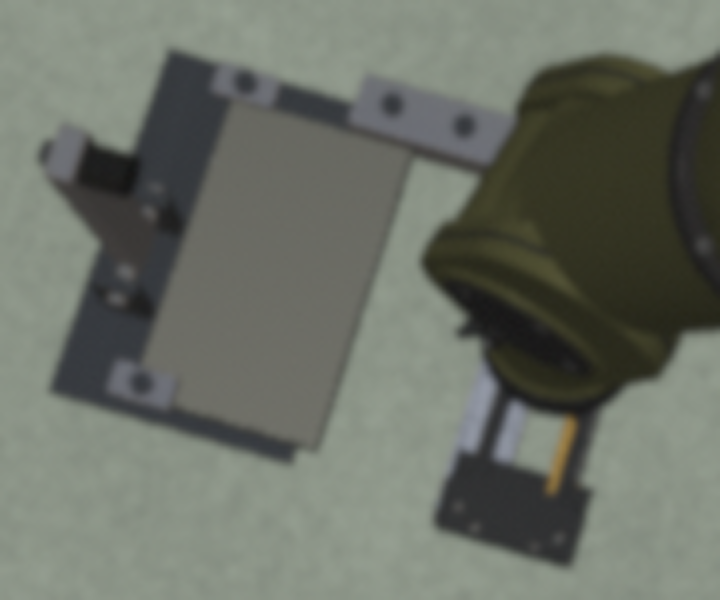

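The picture shows the bar pressed against both fingers, parallel to the panel edge and pushing at about 2 N. I carry on.

>>> carry_out([
  {"rot": [0,0,0],"xyz": [-0.007,0,0.001],"grip": 0},
  {"rot": [0,0,0],"xyz": [-0.014,0,0.001],"grip": 0},
  {"rot": [0,0,0],"xyz": [-0.021,0,0.001],"grip": 0},
  {"rot": [0,0,0],"xyz": [-0.028,0,0.001],"grip": 0},
  {"rot": [0,0,0],"xyz": [-0.035,0,0.001],"grip": 0},
  {"rot": [0,0,0],"xyz": [-0.042,0,0.001],"grip": 0},
  {"rot": [0,0,0],"xyz": [-0.048,0,0.001],"grip": 0},
  {"rot": [0,0,0],"xyz": [-0.053,0,0.001],"grip": 0},
])

```text
clock: 5.03
tool_pos: [0.5409, 0.043, 0.006]
eef_rot: [-0.595, 0.803, 0.0, 0.0]
contact_force: [-0.8, -1.0, -0.8]
opening: 1.001
finger_force: 0.5
```

>>> carry_out([
  {"rot": [0,0,0],"xyz": [-0.002,0,0],"grip": 0},
  {"rot": [0,0,0],"xyz": [-0.003,0,0],"grip": 0},
  {"rot": [0,0,0],"xyz": [-0.004,0,0],"grip": 0},
  {"rot": [0,0,0],"xyz": [-0.005,0,0],"grip": 0},
  {"rot": [0,0,0],"xyz": [-0.006,0,0],"grip": 0},
])

```text
clock: 5.45
tool_pos: [0.5422, 0.0467, 0.0061]
eef_rot: [-0.595, 0.804, -0.0, -0.001]
contact_force: [-0.5, -1.5, 0.8]
opening: 0.998
finger_force: 0.9
```

Run:
```python
from h import *
en()
im=r.snapshot("top")[:,:,::-1]
a=cv2.resize(im[130:280,190:370],None,fx=4,fy=4,interpolation=cv2.INTER_CUBIC)
b=cv2.resize(r.snapshot("scene")[200:340,250:450,::-1],None,fx=4,fy=4,interpolation=cv2.INTER_CUBIC)[:,:800]
cv2.imwrite("pics/t3.png",b);cv2.imwrite("pics/t3t.png",a)
```

```text
e,n,z mm [505.9 200.6   6.1] F e,n,z [-0.09 -1.6   0.84] t 5.45 yaw [-0.956  0.292  0.   ] q7 1.78
```

View pics/t3.png

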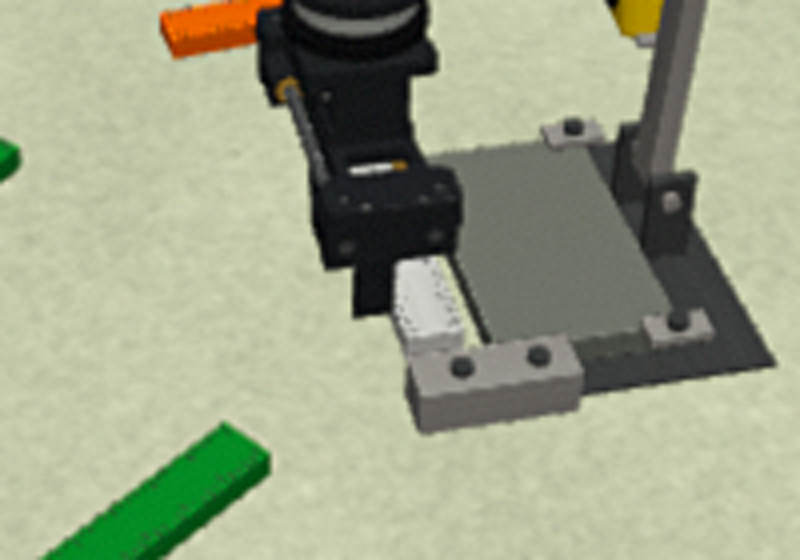

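The scene crop shows the bar parallel to the panel, with about a 10 mm gap at (465,320). I creep closer.

>>> carry_out([
  {"rot": [0,0,0],"xyz": [-0.0015,0,0],"grip": 0},
  {"rot": [0,0,0],"xyz": [-0.003,0,0],"grip": 0},
  {"rot": [0,0,0],"xyz": [-0.0045,0,0],"grip": 0},
  {"rot": [0,0,0],"xyz": [-0.006,0,0],"grip": 0},
  {"rot": [0,0,0],"xyz": [-0.0075,0,0],"grip": 0},
  {"rot": [0,0,0],"xyz": [-0.0085,0,0],"grip": 0},
  {"rot": [0,0,0],"xyz": [-0.0095,0,0],"grip": 0},
  {"rot": [0,0,0],"xyz": [-0.01,0,0],"grip": 0},
])

```text
clock: 6.22
tool_pos: [0.545, 0.0561, 0.006]
eef_rot: [-0.595, 0.804, -0.001, -0.001]
contact_force: [-1.3, -4.3, 2.6]
opening: 1.0
finger_force: 2.3
```

```bash
python3 -c "
from h import *
en()"
```

```text
e,n,z mm [505.9 210.4   6. ] F e,n,z [-0.04 -4.55  2.65] t 6.22 yaw [-0.957  0.291  0.   ] q7 1.77
```

>>> carry_out([
  {"rot": [0,0,0],"xyz": [0.01,0,0],"grip": 0},
  {"rot": [0,0,0],"xyz": [0.025,0,0],"grip": 0},
  {"rot": [0,0,0],"xyz": [0.03,0,-0.04],"grip": 0},
  {"rot": [0,0,0.12],"xyz": [0.03,0,-0.08],"grip": 0},
  {"rot": [0,0,0.24],"xyz": [0.03,0,-0.12],"grip": 0},
  {"rot": [0,0,0.36],"xyz": [0.03,0,-0.16],"grip": 0},
  {"rot": [0,0,0.48],"xyz": [0.03,0,-0.2],"grip": 0},
  {"rot": [0,0,0.6],"xyz": [0.03,0,-0.24],"grip": 0},
])

```text
clock: 6.88
tool_pos: [0.5359, 0.0274, 0.2478]
eef_rot: [-0.328, 0.945, 0.0, 0.0]
contact_force: [1.9, -0.4, -0.9]
opening: 1.001
finger_force: 0.0
```

```bash
python3 -c "
from h import *
q=e*.47+n*.225
goto([*q,.24],73.3)"
```

```text
xyz [-0.0163  0.0547  0.0079] rot [7.000e-04 3.000e-04 9.599e-01] t 6.88
```

>>> carry_out([
  {"rot": [0,0,0.12],"xyz": [-0.008,0.03,0],"grip": 0},
  {"rot": [0,0,0.24],"xyz": [-0.016,0.055,0],"grip": 0},
  {"rot": [0,0,0.36],"xyz": [-0.016,0.055,0],"grip": 0},
  {"rot": [0,0,0.48],"xyz": [-0.016,0.055,0],"grip": 0},
  {"rot": [0,0,0.6],"xyz": [-0.016,0.055,0],"grip": 0},
  {"rot": [0,0,0.72],"xyz": [-0.016,0.055,0],"grip": 0},
  {"rot": [0,0,0.84],"xyz": [-0.016,0.055,0],"grip": 0},
  {"rot": [0,0,0.96],"xyz": [-0.016,0.055,0],"grip": 0},
])

```text
clock: 7.55
tool_pos: [0.5145, 0.0802, 0.2459]
eef_rot: [0.145, 0.989, -0.0, 0.0]
contact_force: [0.7, 0.1, 0.3]
opening: 1.001
finger_force: 0.0
```

>>> carry_out([
  {"rot": [0,0,0],"xyz": [0,0,0],"grip": 255},
  {"rot": [0,0,0],"xyz": [0,0,0],"grip": 255},
  {"rot": [0,0,0],"xyz": [0,0,0],"grip": 255},
])

```text
clock: 7.8
tool_pos: [0.5146, 0.0809, 0.2459]
eef_rot: [0.141, 0.99, -0.0, 0.0]
contact_force: [0.5, -0.2, -0.1]
opening: 0.8
finger_force: 0.0
```

Run:
```python
from h import *
en(); c=cam("wrist"); np.savez("w2.npz",M=c[1],o=c[2]); cv2.imwrite("pics/w2.png",r.snapshot("wrist")[:,:,::-1])
```

```text
e,n,z mm [469.7 225.4 245.9] F e,n,z [ 0.53 -0.06 -0.14] t 7.8 yaw [ 0.279  0.96  -0.   ] q7 0.81
```

View pics/w2.png

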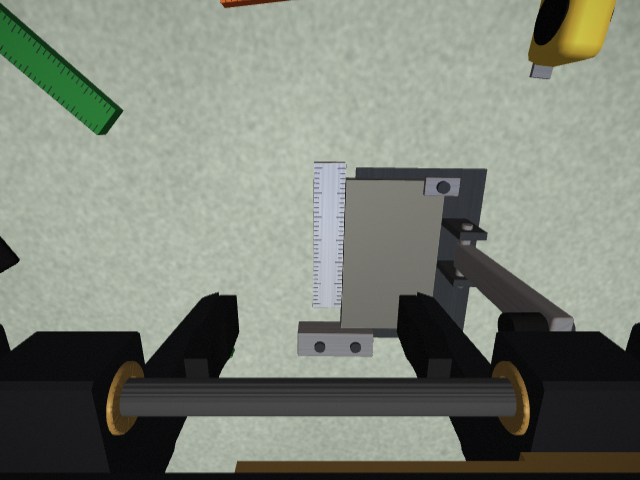

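The bar lies next to the panel, spanning columns 314–346 and rows 162–308. Its end is at row 308 and the stop face starts at row 322. I measure the gaps.

```bash
cat > m.py <<'E'
from h import *
np.set_printoptions(precision=2,suppress=True)
def meas(c,im,prow,bmask):
    I=im.astype(int); m=((I[:,:,0]-I[:,:,1]>3)&(I.sum(2)>400)).astype(np.uint8)
    k=np.zeros_like(m); y0,y1,x0,x1=bmask; k[y0:y1,x0:x1]=m[y0:y1,x0:x1]
    k=cv2.morphologyEx(k,cv2.MORPH_CLOSE,np.ones((5,5)))
    ct=max(cv2.findContours(k,0,1)[0],key=cv2.contourArea)
    W=ray(c,ct[:,0],.016)[:,:2]*1000
    rc=cv2.minAreaRect((W@np.c_[e,n]).astype(np.float32)); print("bar e,n",rc)
    g=cv2.GaussianBlur(im,(3,3),0).astype(int)
    P=[]
    for v in prow:
        row=I[v]; xs=np.where(k[v])[0]; P.append((xs.max()+1,v))
    print("bar right side n",[(ray(c,p,.016)[0,:2]@np.c_[e,n]*1000).round(1).tolist() for p in P[::max(1,len(P)//5)]])
    return k
E
python3 - <<'E'
from m import *
f=np.load("w2.npz"); c=(r.camera_params("wrist"),f["M"],f["o"]); im=cv2.imread("pics/w2.png")
meas(c,im,range(190,300,10),(150,315,295,360))
I=im.astype(int).sum(2)
for v in(175,185,200,250,300): print(v,I[v,336:354])
print("col 325",I[300:330,326]); print("stop", ray(c,[(305,331),(335,331)],.028)[:,:2]@np.c_[e,n]*1000, "base",ray(c,[(305,322),(335,322)],0)[:,:2]@np.c_[e,n]*1000)
for v in(200,250,300):
    s=I[v,338:354]; print("panel edge n",ray(c,(338+s.argmin()+1.5,v),.02)[0,:2]@np.c_[e,n]*1000)
a=cv2.resize(im[150:340,290:450],None,fx=3,fy=3,interpolation=cv2.INTER_CUBIC)
E
```

```text
bar e,n ((507.0687255859375, 238.1094207763672), (31.114543914794922, 158.02781677246094), 89.82714080810547)
bar right side n [[455.0, 254.3], [475.7, 254.0], [497.1, 254.6], [519.3, 254.3], [542.3, 253.9], [566.1, 254.6]]
175 [578 580 544 547 578 583 565 561 561 544 543 544 540 541 542 548 553 544]
185 [591 580 541 562 600 584 556 564 581 208 337 372 374 371 375 375 371 375]
200 [590 573 562 588 594 573 567 579 600 186 376 371 367 368 369 368 372 368]
250 [565 583 567 523 531 539 551 125 375 354 356 353 355 353 353 351 350 351]
300 [531 425 430 435 442 262 348 336 335 334 331 334 333 336 333 335 329 332]
col 325 [574 572 571 571 570 574 569 503 511 519 525 520 521 519 519 514 501 491
 496 513 533 362 212 186 188 185 195 194 193 190]
stop [[610.7  214.02]
 [610.43 247.32]] base [[615.72 213.14]
 [615.42 248.7 ]]
panel edge n [464.4  255.88]
panel edge n [517.87 255.53]
panel edge n [576.28 255.15]
```

>>> carry_out([
  {"rot": [0,0,0],"xyz": [0.03,0.008,0.02],"grip": 255},
  {"rot": [0,0,0],"xyz": [0.067,0.0085,0.04],"grip": 255},
  {"rot": [0,0,0],"xyz": [0.067,0.0085,0.08],"grip": 255},
  {"rot": [0,0,0],"xyz": [0.067,0.0085,0.12],"grip": 255},
  {"rot": [0,0,0],"xyz": [0.067,0.0085,0.16],"grip": 255},
  {"rot": [0,0,0],"xyz": [0.067,0.0085,0.2],"grip": 255},
  {"rot": [0,0,0],"xyz": [0.067,0.0085,0.23],"grip": 255},
  {"rot": [0,0,0],"xyz": [0.067,0.0085,0.24],"grip": 255},
])

```text
clock: 8.52
tool_pos: [0.4506, 0.1073, 0.0038]
eef_rot: [0.141, 0.99, -0.004, -0.006]
contact_force: [0.7, -0.6, 0.3]
opening: 0.146
finger_force: 0.0
```

```bash
python3 -c "
from h import *
en(); goto([*(e*.433+n*.234),.006],73.3)"
```

```text
e,n,z mm [400.7 232.3   3.8] F e,n,z [ 0.81 -0.34  0.32] t 8.52 yaw [ 0.279  0.96  -0.01 ] q7 0.35
xyz [-0.0323  0.0014 -0.0025] rot [-0.0096 -0.0107  0.0088] t 8.52
```

>>> carry_out([
  {"rot": [0,0,0.005],"xyz": [-0.006,0.001,-0.001],"grip": 255},
  {"rot": [0,0,0.005],"xyz": [-0.012,0.001,-0.001],"grip": 255},
  {"rot": [0,0,0.005],"xyz": [-0.016,0.001,-0.001],"grip": 255},
  {"rot": [0,0,0.005],"xyz": [-0.02,0.001,-0.001],"grip": 255},
  {"rot": [0,0,0.005],"xyz": [-0.024,0.001,-0.001],"grip": 255},
  {"rot": [0,0,0.005],"xyz": [-0.028,0.001,-0.001],"grip": 255},
  {"rot": [0,0,0.005],"xyz": [-0.032,0.001,-0.001],"grip": 255},
  {"rot": [0,0,0.005],"xyz": [-0.035,0.001,-0.001],"grip": 255},
])

```text
clock: 9.18
tool_pos: [0.4886, 0.0998, 0.0094]
eef_rot: [0.144, 0.99, -0.0, -0.001]
contact_force: [-3.0, 0.5, 0.9]
opening: 0.004
finger_force: 1.1
```

```bash
python3 -c "
from h import *
en()"
```

```text
e,n,z mm [439.3 236.    9.4] F e,n,z [-3.04 -0.36  0.95] t 9.18 yaw [ 0.286  0.958 -0.001] q7 0.39
```

>>> carry_out([
  {"rot": [0,0,0],"xyz": [-0.001,-0.001,0.002],"grip": 255},
  {"rot": [0,0,0],"xyz": [-0.0015,-0.001,0.003],"grip": 255},
  {"rot": [0,0,0],"xyz": [-0.002,-0.001,0.003],"grip": 255},
  {"rot": [0,0,0],"xyz": [-0.0025,-0.001,0.003],"grip": 255},
])

```text
clock: 9.52
tool_pos: [0.4902, 0.0982, 0.0057]
eef_rot: [0.144, 0.99, -0.001, -0.002]
contact_force: [-1.0, 0.4, -0.8]
opening: 0.005
finger_force: 0.4
```

```bash
python3 -c "
from h import *
en()"
```

```text
e,n,z mm [441.3 234.9   5.7] F e,n,z [-1.07  0.14 -0.79] t 9.52 yaw [ 0.285  0.958 -0.002] q7 0.39
```

Still sliding freely at 1 N.

>>> carry_out([
  {"rot": [0,0,0],"xyz": [-0.0005,0,0],"grip": 255},
  {"rot": [0,0,0],"xyz": [-0.001,0,0],"grip": 255},
  {"rot": [0,0,0],"xyz": [-0.0015,0,0],"grip": 255},
  {"rot": [0,0,0],"xyz": [-0.002,0,0],"grip": 255},
])

```text
clock: 9.85
tool_pos: [0.4923, 0.0976, 0.0059]
eef_rot: [0.144, 0.99, -0.001, -0.001]
contact_force: [0.3, 0.2, -1.3]
opening: 0.008
finger_force: 0.4
```

>>> carry_out([
  {"rot": [0,0,0],"xyz": [-0.0005,0,0],"grip": 255},
  {"rot": [0,0,0],"xyz": [-0.001,0,0],"grip": 255},
])

```text
clock: 10.02
tool_pos: [0.4933, 0.0973, 0.0059]
eef_rot: [0.144, 0.99, -0.001, -0.001]
contact_force: [-0.3, 1.1, -0.4]
opening: 0.008
finger_force: 0.4
```

>>> carry_out([
  {"rot": [0,0,0],"xyz": [-0.0005,0,0],"grip": 255},
  {"rot": [0,0,0],"xyz": [-0.001,0,0],"grip": 255},
])

```text
clock: 10.18
tool_pos: [0.4934, 0.0973, 0.0059]
eef_rot: [0.144, 0.99, -0.001, -0.002]
contact_force: [-2.9, 1.6, 2.0]
opening: 0.007
finger_force: 2.0
```

```bash
python3 -c "
from h import *
en()"
```

```text
e,n,z mm [444.6 234.9   5.9] F e,n,z [-3.23  0.74  1.99] t 10.18 yaw [ 0.285  0.958 -0.002] q7 0.39
```

>>> carry_out([
  {"rot": [0,0,0],"xyz": [-0.0005,0,0],"grip": 255},
  {"rot": [0,0,0],"xyz": [-0.001,0,0],"grip": 255},
])

```text
clock: 10.35
tool_pos: [0.4934, 0.0972, 0.0059]
eef_rot: [0.144, 0.99, -0.001, -0.003]
contact_force: [-6.9, 2.8, 4.2]
opening: 0.006
finger_force: 3.4
```

>>> carry_out([
  {"rot": [0,0,0],"xyz": [-0.0005,0,0],"grip": 255},
  {"rot": [0,0,0],"xyz": [-0.001,0,0],"grip": 255},
])

```text
clock: 10.52
tool_pos: [0.4934, 0.0972, 0.0059]
eef_rot: [0.144, 0.99, -0.001, -0.004]
contact_force: [-7.9, 2.1, 5.0]
opening: 0.004
finger_force: 4.3
```

```bash
python3 -c "
from h import *
en()"
```

```text
e,n,z mm [444.7 234.9   5.9] F e,n,z [-8.14 -0.27  4.97] t 10.52 yaw [ 0.284  0.959 -0.003] q7 0.4
```

Butted against the stop: 8 N and no further motion. I back off and look.

>>> carry_out([
  {"rot": [0,0,0],"xyz": [0.003,0,0],"grip": 255},
  {"rot": [0,0,0],"xyz": [0.03,0,0],"grip": 255},
  {"rot": [0,0,0],"xyz": [0.03,0,-0.04],"grip": 255},
  {"rot": [0,0,0],"xyz": [0.03,0,-0.08],"grip": 255},
  {"rot": [0,0,0],"xyz": [0.02,0,-0.12],"grip": 255},
  {"rot": [0,0,0],"xyz": [0,0,-0.16],"grip": 255},
  {"rot": [0,0,0],"xyz": [-0.02,0,-0.2],"grip": 255},
  {"rot": [0,0,0],"xyz": [-0.025,0,-0.24],"grip": 255},
])

```text
clock: 11.18
tool_pos: [0.5227, 0.0879, 0.2438]
eef_rot: [0.146, 0.989, -0.0, 0.0]
contact_force: [1.3, -0.3, -0.4]
opening: 0.005
finger_force: 0.0
```

>>> carry_out([
  {"rot": [0,0,0],"xyz": [0,0,0],"grip": 255},
  {"rot": [0,0,0],"xyz": [0,0,0],"grip": 255},
  {"rot": [0,0,0],"xyz": [0,0,0],"grip": 255},
])

```text
clock: 11.43
tool_pos: [0.52, 0.089, 0.2412]
eef_rot: [0.145, 0.989, -0.001, -0.001]
contact_force: [0.2, -0.2, 0.4]
opening: 0.005
finger_force: 0.0
```

Run:
```python
from m import *
en(); c=cam("wrist"); im=r.snapshot("wrist")[:,:,::-1].copy(); cv2.imwrite("pics/w3.png",im); np.savez("w3.npz",M=c[1],o=c[2])
cv2.imwrite("pics/w3c.png",cv2.resize(im[160:360,290:490],None,fx=3,fy=3,interpolation=cv2.INTER_CUBIC))
```

```text
e,n,z mm [472.5 234.7 241.2] F e,n,z [ 0.25 -0.16  0.39] t 11.43 yaw [ 0.29  0.96 -0.  ] q7 0.64
```

View pics/w3c.png

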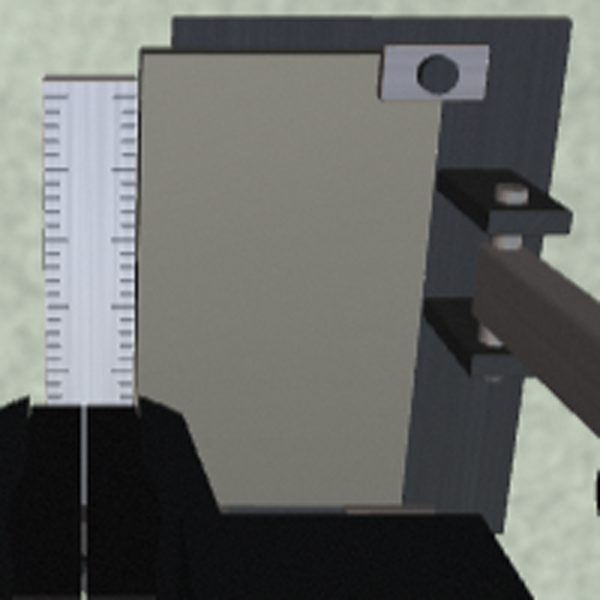

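The crop shows the bar's right side at column 137, running against the panel edge (139 to 137), with its rear end at row 77. I finish with a gentle sideways press at mid-length to be sure it is flush.

>>> carry_out([
  {"rot": [0,0,0],"xyz": [-0.025,-0.02,0],"grip": 255},
  {"rot": [0,0,0],"xyz": [-0.06,-0.045,0.02],"grip": 255},
  {"rot": [0,0,0],"xyz": [-0.06,-0.045,0.06],"grip": 255},
  {"rot": [0,0,0],"xyz": [-0.06,-0.045,0.1],"grip": 255},
  {"rot": [0,0,0],"xyz": [-0.06,-0.045,0.14],"grip": 255},
  {"rot": [0,0,0],"xyz": [-0.06,-0.045,0.18],"grip": 255},
  {"rot": [0,0,0],"xyz": [-0.06,-0.045,0.22],"grip": 255},
  {"rot": [0,0,0],"xyz": [-0.06,-0.045,0.233],"grip": 255},
])

```text
clock: 12.15
tool_pos: [0.5588, 0.029, 0.0017]
eef_rot: [0.143, 0.99, -0.002, -0.007]
contact_force: [-0.4, -0.7, 0.5]
opening: 0.008
finger_force: 0.0
```

>>> carry_out([
  {"rot": [0,0,0],"xyz": [0,0.003,0],"grip": 255},
  {"rot": [0,0,0],"xyz": [0,0.006,0],"grip": 255},
  {"rot": [0,0,0],"xyz": [0,0.007,0],"grip": 255},
  {"rot": [0,0,0],"xyz": [0,0.007,0],"grip": 255},
])

```text
clock: 12.48
tool_pos: [0.5669, 0.0372, 0.0096]
eef_rot: [0.144, 0.99, 0.0, -0.0]
contact_force: [-0.5, 0.2, -0.4]
opening: 0.002
finger_force: 0.0
```

```bash
python3 -c "
from h import *
en()"
```

```text
e,n,z mm [532.3 198.5   9.6] F e,n,z [-0.54  0.07 -0.37] t 12.48 yaw [0.285 0.959 0.   ] q7 0.56
```

>>> carry_out([
  {"rot": [0,0,0],"xyz": [0,0.001,0.003],"grip": 255},
  {"rot": [0,0,0],"xyz": [0,0.002,0.003],"grip": 255},
  {"rot": [0,0,0],"xyz": [0,0.003,0.003],"grip": 255},
  {"rot": [0,0,0],"xyz": [0,0.0035,0.003],"grip": 255},
  {"rot": [0,0,0],"xyz": [0,0.004,0.003],"grip": 255},
  {"rot": [0,0,0],"xyz": [0,0.004,0.003],"grip": 255},
])

```text
clock: 12.98
tool_pos: [0.5672, 0.04, 0.0055]
eef_rot: [0.144, 0.99, -0.0, -0.001]
contact_force: [0.4, -0.5, 0.1]
opening: 0.004
finger_force: 0.0
```

>>> carry_out([
  {"rot": [0,0,0],"xyz": [0,0.0005,0],"grip": 255},
  {"rot": [0,0,0],"xyz": [0,0.001,0],"grip": 255},
  {"rot": [0,0,0],"xyz": [0,0.001,0],"grip": 255},
])

```text
clock: 13.23
tool_pos: [0.5674, 0.0409, 0.0054]
eef_rot: [0.144, 0.99, -0.0, -0.001]
contact_force: [-0.1, -0.5, -0.7]
opening: 0.007
finger_force: 0.0
```

>>> carry_out([
  {"rot": [0,0,0],"xyz": [0,0.0005,0],"grip": 255},
  {"rot": [0,0,0],"xyz": [0,0.001,0],"grip": 255},
  {"rot": [0,0,0],"xyz": [0,0.001,0],"grip": 255},
])

```text
clock: 13.48
tool_pos: [0.5677, 0.042, 0.0053]
eef_rot: [0.144, 0.99, -0.0, -0.001]
contact_force: [-1.2, -0.1, 0.1]
opening: 0.005
finger_force: 0.0
```

>>> carry_out([
  {"rot": [0,0,0],"xyz": [0,0.0005,0],"grip": 255},
  {"rot": [0,0,0],"xyz": [0,0.001,0],"grip": 255},
])

```text
clock: 13.65
tool_pos: [0.568, 0.0427, 0.0054]
eef_rot: [0.144, 0.99, -0.001, -0.001]
contact_force: [-0.2, -0.0, 0.7]
opening: 0.003
finger_force: 0.0
```

>>> carry_out([
  {"rot": [0,0,0],"xyz": [0,0.0005,0],"grip": 255},
  {"rot": [0,0,0],"xyz": [0,0.001,0],"grip": 255},
])

```text
clock: 13.82
tool_pos: [0.5683, 0.0437, 0.0054]
eef_rot: [0.144, 0.99, -0.001, -0.001]
contact_force: [-1.2, -0.5, -0.2]
opening: 0.006
finger_force: 0.0
```

>>> carry_out([
  {"rot": [0,0,0],"xyz": [0,0.0005,0],"grip": 255},
  {"rot": [0,0,0],"xyz": [0,0.001,0],"grip": 255},
])

```text
clock: 13.98
tool_pos: [0.5685, 0.0446, 0.0054]
eef_rot: [0.144, 0.99, -0.001, -0.001]
contact_force: [0.3, -0.4, 1.3]
opening: 0.005
finger_force: 0.6
```

>>> carry_out([
  {"rot": [0,0,0],"xyz": [0,0.0005,0],"grip": 255},
  {"rot": [0,0,0],"xyz": [0,0.0005,0],"grip": 255},
])

```text
clock: 14.15
tool_pos: [0.5685, 0.0446, 0.0053]
eef_rot: [0.145, 0.989, -0.001, -0.002]
contact_force: [-1.1, -0.8, -0.1]
opening: 0.002
finger_force: 0.6
```

>>> carry_out([
  {"rot": [0,0,0],"xyz": [0,0.0005,0],"grip": 255},
  {"rot": [0,0,0],"xyz": [0,0.0005,0],"grip": 255},
])

```text
clock: 14.32
tool_pos: [0.5686, 0.045, 0.0054]
eef_rot: [0.145, 0.989, -0.001, -0.002]
contact_force: [-0.8, -1.6, 1.6]
opening: 0.005
finger_force: 1.1
```

>>> carry_out([
  {"rot": [0,0,0],"xyz": [0,0.0005,0],"grip": 255},
  {"rot": [0,0,0],"xyz": [0,0.0005,0],"grip": 255},
])

```text
clock: 14.48
tool_pos: [0.5686, 0.045, 0.0053]
eef_rot: [0.145, 0.989, -0.001, -0.002]
contact_force: [-0.8, -3.9, 1.1]
opening: 0.007
finger_force: 1.8
```

>>> carry_out([
  {"rot": [0,0,0],"xyz": [0,0.0005,0],"grip": 255},
  {"rot": [0,0,0],"xyz": [0,0.0005,0],"grip": 255},
])

```text
clock: 14.65
tool_pos: [0.5686, 0.0451, 0.0053]
eef_rot: [0.145, 0.989, -0.002, -0.002]
contact_force: [-1.4, -4.8, 3.4]
opening: 0.003
finger_force: 2.6
```

It holds firm at 5 N against the panel without moving. I back off and work out the clamp geometry from the pictures I already have.

>>> carry_out([
  {"rot": [0,0,0],"xyz": [0,-0.004,0],"grip": 255},
  {"rot": [0,0,0],"xyz": [0,-0.02,0],"grip": 255},
  {"rot": [0,0,0],"xyz": [0,-0.03,-0.04],"grip": 255},
  {"rot": [0,0,0],"xyz": [0,-0.03,-0.08],"grip": 255},
  {"rot": [0,0,0],"xyz": [0.02,-0.01,-0.12],"grip": 255},
  {"rot": [0,0,0],"xyz": [0.05,0.01,-0.16],"grip": 255},
  {"rot": [0,0,0],"xyz": [0.08,0.03,-0.2],"grip": 255},
  {"rot": [0,0,0],"xyz": [0.11,0.03,-0.24],"grip": 255},
])

```text
clock: 15.32
tool_pos: [0.4929, 0.0973, 0.2165]
eef_rot: [0.143, 0.99, 0.001, -0.001]
contact_force: [0.7, -1.0, 0.7]
opening: 0.004
finger_force: 0.0
```

>>> carry_out([
  {"rot": [0,0,0],"xyz": [0,0,-0.03],"grip": 255},
  {"rot": [0,0,0],"xyz": [0,0,-0.04],"grip": 255},
  {"rot": [0,0,0],"xyz": [0,0,-0.04],"grip": 255},
  {"rot": [0,0,0],"xyz": [0,0,-0.04],"grip": 255},
])

```text
clock: 15.65
tool_pos: [0.4937, 0.0939, 0.2546]
eef_rot: [0.145, 0.989, -0.001, -0.001]
contact_force: [-0.3, -0.0, -0.1]
opening: 0.003
finger_force: 0.0
```

Run:
```python
from m import *
en(); c=cam("wrist"); im=r.snapshot("wrist")[:,:,::-1].copy(); cv2.imwrite("pics/w4.png",im); np.savez("w4.npz",M=c[1],o=c[2])
Q=np.c_[np.r_[e,0],np.r_[n,0],[0,0,1]]
ct=cam("top"); f=np.load("w1.npz"); cw=(r.camera_params("wrist"),f["M"],f["o"])
a=ray(ct,(206.8,168.3),0)[0]; b=ray(cw,(578,255),0)[0]
o=np.array([ct[2],cw[2]]); d=np.array([a-ct[2],b-cw[2]]); d/=np.linalg.norm(d,axis=1)[:,None]
t=np.linalg.lstsq(np.c_[d[0],-d[1]],o[1]-o[0],rcond=None)[0]; p=o[0]+t[0]*d[0]; q=o[1]+t[1]*d[1]
print("tip end enz",(p@Q)*1000,(q@Q)*1000)
# lug tops z=.058 in w1: (480,184),(477,231)
print("lugs",ray(cw,[(480,184),(477,231)],.058)@Q*1000)
for z in(.17,.18,.19): print(z,ray(ct,(206.8,168.3),z)@Q*1000,ray(cw,(578,255),z)@Q*1000)
```

```text
e,n,z mm [445.9 231.9 254.6] F e,n,z [-0.29 -0.13 -0.1 ] t 15.65 yaw [ 0.29  0.96 -0.  ] q7 0.62
tip end enz [511.61 371.67 197.79] [510.23 372.07 197.55]
lugs [[486.58 363.54  58.  ]
 [534.91 366.01  58.  ]]
0.17 [[518.71 380.08 170.  ]] [[520.71 392.36 170.  ]]
0.18 [[516.16 377.06 180.  ]] [[516.91 385.   180.  ]]
0.19 [[513.6  374.03 190.  ]] [[513.11 377.63 190.  ]]
```

View pics/w4.png

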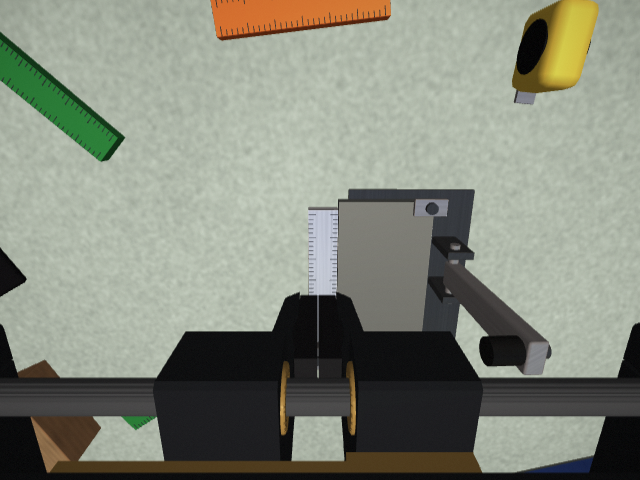

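The wrist view shows the bar at (323,250), flush with the panel. The clamp arm is near upright with its end at (536,357), the hinge at about e=511, n=372 mm and its end about 190 mm high. I go behind it, over the top.

>>> carry_out([
  {"rot": [0,0,0],"xyz": [-0.012,0.035,0],"grip": 255},
  {"rot": [0,0,0],"xyz": [-0.024,0.07,0],"grip": 255},
  {"rot": [0,0,0],"xyz": [-0.036,0.105,0],"grip": 255},
  {"rot": [0,0,0],"xyz": [-0.048,0.14,0],"grip": 255},
  {"rot": [0,0,0],"xyz": [-0.06,0.17,0],"grip": 255},
  {"rot": [0,0,0],"xyz": [-0.066,0.195,0],"grip": 255},
  {"rot": [0,0,0],"xyz": [-0.066,0.195,0],"grip": 255},
  {"rot": [0,0,0],"xyz": [-0.066,0.195,0],"grip": 255},
])

```text
clock: 16.37
tool_pos: [0.6116, 0.2634, 0.2512]
eef_rot: [0.144, 0.99, -0.002, -0.003]
contact_force: [-0.1, -0.0, -0.7]
opening: 0.008
finger_force: 0.0
```

Run:
```python
from h import *
en(); c=cam("wrist"); im=r.snapshot("wrist")[:,:,::-1].copy(); cv2.imwrite("pics/w5.png",im); cv2.imwrite("pics/s5.png",r.snapshot("scene")[:,:,::-1])
goto([*(e*.511+n*.42),.155],73.3)
```

```text
e,n,z mm [510.1 428.  251.2] F e,n,z [-0.1  -0.03 -0.67] t 16.37 yaw [ 0.284  0.959 -0.004] q7 0.51
xyz [-0.0005 -0.0052  0.0975] rot [-0.0052 -0.0045  0.0006] t 16.47
```

>>> carry_out([
  {"rot": [0,0,0],"xyz": [0,-0.003,0.035],"grip": 255},
  {"rot": [0,0,0],"xyz": [0,-0.003,0.07],"grip": 255},
  {"rot": [0,0,0],"xyz": [0,-0.003,0.096],"grip": 255},
  {"rot": [0,0,0],"xyz": [0,-0.008,0.096],"grip": 255},
  {"rot": [0,0,0],"xyz": [0,-0.014,0.096],"grip": 255},
  {"rot": [0,0,0],"xyz": [0,-0.02,0.096],"grip": 255},
  {"rot": [0,0,0],"xyz": [0,-0.024,0.096],"grip": 255},
  {"rot": [0,0,0],"xyz": [0,-0.028,0.096],"grip": 255},
])

```text
clock: 17.13
tool_pos: [0.605, 0.2355, 0.1607]
eef_rot: [0.145, 0.989, 0.0, 0.0]
contact_force: [-1.2, 0.2, 0.6]
opening: 0.003
finger_force: 1.0
```

Run:
```python
from h import *
en(); im=r.snapshot("scene")[:,:,::-1]
cv2.imwrite("pics/s6.png",cv2.resize(im[140:320,320:520],None,fx=3,fy=3,interpolation=cv2.INTER_CUBIC))
```

```text
e,n,z mm [511.8 399.4 160.7] F e,n,z [-1.19 -0.15  0.56] t 17.13 yaw [0.287 0.958 0.   ] q7 0.47
```

View pics/s6.png

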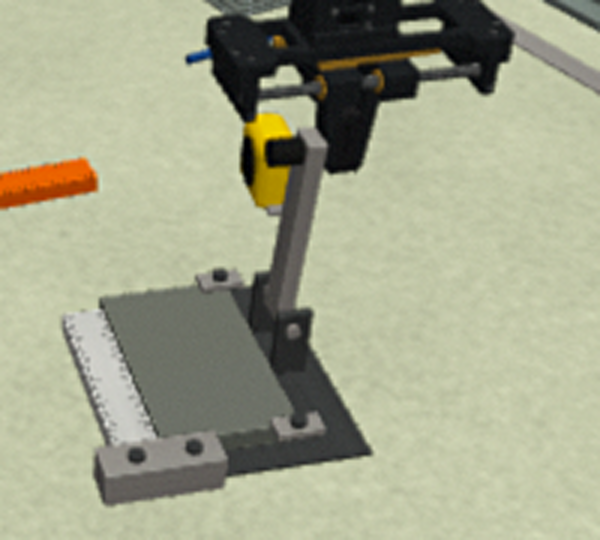

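The scene crop shows the shut fingers just behind the arm's top at (345,165), the bar lying flush with the panel and against the stop, and no contact elsewhere. I swing the arm along its arc.

>>> carry_out([
  {"rot": [0,0,0],"xyz": [0,-0.0115,0],"grip": 255},
  {"rot": [0,0,0],"xyz": [0,-0.0225,0],"grip": 255},
  {"rot": [0,0,0],"xyz": [0,-0.034,0],"grip": 255},
  {"rot": [0,0,0],"xyz": [0,-0.0445,0.0025],"grip": 255},
  {"rot": [0,0,0],"xyz": [0,-0.0545,0.006],"grip": 255},
  {"rot": [0,0,0],"xyz": [0,-0.0635,0.01],"grip": 255},
  {"rot": [0,0,0],"xyz": [0,-0.0725,0.015],"grip": 255},
  {"rot": [0,0,0],"xyz": [0,-0.081,0.021],"grip": 255},
])

```text
clock: 17.85
tool_pos: [0.5805, 0.1571, 0.1372]
eef_rot: [0.145, 0.989, -0.001, -0.001]
contact_force: [1.2, -0.1, 2.0]
opening: 0.008
finger_force: 0.8
```

```bash
python3 -c "
from h import *
en()"
```

```text
e,n,z mm [510.9 317.3 137.2] F e,n,z [1.15 0.22 1.98] t 17.85 yaw [ 0.286  0.958 -0.002] q7 0.51
```

>>> carry_out([
  {"rot": [0,0,0],"xyz": [0,-0.007,0.004],"grip": 255},
  {"rot": [0,0,0],"xyz": [0,-0.0125,0.009],"grip": 255},
  {"rot": [0,0,0],"xyz": [0,-0.0175,0.0145],"grip": 255},
  {"rot": [0,0,0],"xyz": [0,-0.0225,0.021],"grip": 255},
  {"rot": [0,0,0],"xyz": [0,-0.0275,0.0275],"grip": 255},
  {"rot": [0,0,0],"xyz": [0,-0.0315,0.0345],"grip": 255},
  {"rot": [0,0,0],"xyz": [0,-0.0355,0.0415],"grip": 255},
  {"rot": [0,0,0],"xyz": [0,-0.039,0.049],"grip": 255},
])

```text
clock: 18.52
tool_pos: [0.5692, 0.1205, 0.088]
eef_rot: [0.144, 0.99, -0.001, -0.002]
contact_force: [-0.4, -0.5, 2.0]
opening: 0.005
finger_force: 0.6
```

```bash
python3 -c "
from h import *
en()"
```

```text
e,n,z mm [510.6 279.   88. ] F e,n,z [-0.24 -0.63  1.99] t 18.52 yaw [ 0.286  0.958 -0.002] q7 0.5
```

>>> carry_out([
  {"rot": [0,0,0],"xyz": [0,-0.002,0.006],"grip": 255},
  {"rot": [0,0,0],"xyz": [0,-0.004,0.012],"grip": 255},
  {"rot": [0,0,0],"xyz": [0,-0.005,0.017],"grip": 255},
  {"rot": [0,0,0],"xyz": [0,-0.006,0.022],"grip": 255},
  {"rot": [0,0,0],"xyz": [0,-0.007,0.026],"grip": 255},
  {"rot": [0,0,0],"xyz": [0,-0.007,0.029],"grip": 255},
  {"rot": [0,0,0],"xyz": [0,-0.007,0.031],"grip": 255},
])

```text
clock: 19.1
tool_pos: [0.5672, 0.1143, 0.0574]
eef_rot: [0.144, 0.99, -0.001, -0.002]
contact_force: [0.4, -0.6, 1.3]
opening: -0.0
finger_force: 0.5
```

>>> carry_out([
  {"rot": [0,0,0],"xyz": [0,0,0.001],"grip": 255},
  {"rot": [0,0,0],"xyz": [0,0,0.002],"grip": 255},
  {"rot": [0,0,0],"xyz": [0,0,0.002],"grip": 255},
])

```text
clock: 19.35
tool_pos: [0.5674, 0.1146, 0.0557]
eef_rot: [0.144, 0.99, -0.0, -0.001]
contact_force: [0.4, 0.6, 0.4]
opening: 0.006
finger_force: 0.0
```

>>> carry_out([
  {"rot": [0,0,0],"xyz": [0,0,0.001],"grip": 255},
  {"rot": [0,0,0],"xyz": [0,0,0.002],"grip": 255},
  {"rot": [0,0,0],"xyz": [0,0,0.002],"grip": 255},
])

```text
clock: 19.6
tool_pos: [0.5674, 0.1145, 0.0537]
eef_rot: [0.144, 0.99, -0.0, -0.001]
contact_force: [-0.2, -0.3, 0.6]
opening: 0.006
finger_force: 0.1
```

>>> carry_out([
  {"rot": [0,0,0],"xyz": [0,0,0.001],"grip": 255},
  {"rot": [0,0,0],"xyz": [0,0,0.001],"grip": 255},
])

```text
clock: 19.77
tool_pos: [0.5674, 0.1144, 0.0527]
eef_rot: [0.144, 0.99, -0.0, -0.001]
contact_force: [-0.8, 0.7, -0.1]
opening: 0.003
finger_force: 0.0
```

>>> carry_out([
  {"rot": [0,0,0],"xyz": [0,0,0.001],"grip": 255},
  {"rot": [0,0,0],"xyz": [0,0,0.001],"grip": 255},
])

```text
clock: 19.93
tool_pos: [0.5675, 0.1144, 0.0525]
eef_rot: [0.144, 0.99, -0.001, -0.001]
contact_force: [-2.0, -1.0, 6.5]
opening: 0.003
finger_force: 3.4
```

>>> carry_out([
  {"rot": [0,0,0],"xyz": [0,0,0.001],"grip": 255},
  {"rot": [0,0,0],"xyz": [0,0,0.001],"grip": 255},
])

```text
clock: 20.1
tool_pos: [0.5675, 0.1144, 0.0525]
eef_rot: [0.144, 0.99, -0.001, -0.001]
contact_force: [-3.1, -1.6, 16.1]
opening: -0.001
finger_force: 7.4
```

The foot is seated: the force is firm with the top face at 52 mm, as the geometry says. I lift clear and check.

>>> carry_out([
  {"rot": [0,0,0],"xyz": [0,0,-0.005],"grip": 255},
  {"rot": [0,0,0],"xyz": [0,0,-0.04],"grip": 255},
  {"rot": [0,0,0],"xyz": [0,0,-0.08],"grip": 255},
  {"rot": [0,0,0],"xyz": [0.03,-0.02,-0.12],"grip": 255},
  {"rot": [0,0,0],"xyz": [0.06,-0.02,-0.16],"grip": 255},
  {"rot": [0,0,0],"xyz": [0.09,-0.02,-0.2],"grip": 255},
  {"rot": [0,0,0],"xyz": [0.12,-0.02,-0.22],"grip": 255},
  {"rot": [0,0,0],"xyz": [0.12,-0.02,-0.22],"grip": 255},
])

```text
clock: 20.77
tool_pos: [0.445, 0.131, 0.2741]
eef_rot: [0.143, 0.99, 0.0, -0.0]
contact_force: [0.2, 1.4, 0.4]
opening: 0.003
finger_force: 0.0
```

Run:
```python
from h import *
en(); t=r.snapshot("top")[:,:,::-1]; s=r.snapshot("scene")[:,:,::-1]
a=cv2.resize(t[140:260,190:315],(400,384),interpolation=cv2.INTER_CUBIC); b=cv2.resize(s[200:320,325:450],(400,384),interpolation=cv2.INTER_CUBIC)
cv2.imwrite("pics/f.png",np.hstack([a,b]))
```

```text
e,n,z mm [388.6 253.4 274.1] F e,n,z [-0.25  1.43  0.4 ] t 20.77 yaw [0.283 0.959 0.   ] q7 0.52
```

View pics/f.png

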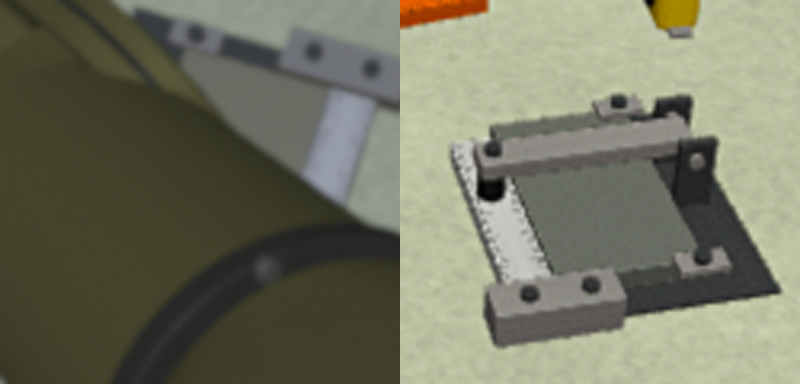

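The final picture shows the foot resting on the bar at (490,185). The bar is flush along the panel and its end is at the stop (525,280). The robot is clear, so I hand in.

```bash
python3 -c "
from plant import r
print(r.finish_job())"
```

```text
the job is handed in; nothing more can be done
None
```

I slid the aluminium straightedge flush along the panel edge and butted it against the end stop, swung the hold-down arm over so its foot rests on the bar, and handed the job in at about 21 s; the hand-in returned no verdict.

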